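# Open the combination lock and present it

### The job

A combination padlock lies dial-up in the lock nest on the dental bench. First slide the nest's keeper fully along its track, clear of the lock; then turn the dial clockwise, notch by notch, until its pointer clicks in at the white mark on the shackle side, and pull the shackle out to its full opening. Finally take the lock by its body, lift it straight out of the nest and finish while still holding it up, level and dial-up, at least 12 cm above the bench, shackle still open and keeper left open; do not disturb the other things on the bench.

Things in the scene. Friction and masses are not known exactly. Their poses are not given: they have to be found in the camera images.
- nest: Fixed wooden lock nest: base plate 126 x 150 mm, 10 mm thick, standing on the bench. Origin on the bench under the centre of the lock's pocket; x axis points from the shackle end to the keeper end, y along the keeper's track, z up. The plate spans x -48 to +78 mm. The pocket's floor is 10 mm above the bench, its rim 8 mm higher (18 mm above the bench), 6 mm thick; the lock has about 1.5 mm play in it.
- gate (a joint): Travel of the keeper (a sliding tongue that overlaps the lock's heel by 7 mm, 2 mm above it, and so bars lifting) in m along the nest's +y; 0 = over the middle of the lock, 0.050 = stop, fully clear. Starts at 0 to 0.012; sliding friction about 1.5 N; stays where it is left.
- gate_grip (a point): Centre of the keeper's black upright grip block, 18 (x) x 14 (y) x 28 mm tall, top 75 mm above the bench; axes as the nest's. Below it an aluminium carriage 26 x 26 mm, topped by the 5 mm tongue, from 47 mm down to 19 mm above the bench.
- lock: Steel combination padlock, loose, about 0.4 kg, lying dial-up in the pocket. Body 70 (x) x 54 (y) x 30 mm; origin at the centre of its underside; its shackle end looks to -x; z is up through the dial. Its top lies 40 mm above the bench.
- lock_center (a point): Centre of the lock's body (half-way up, 15 mm above its underside, 25 mm above the bench at the start); axes as the lock's.
- dial (a joint): Angle of the lock's dial in rad, counter-clockwise positive seen from above; 0 = pointer at the white mark, towards the shackle (only there, within about 0.15 rad, the shackle is freed). Twelve click notches, one every 0.524 rad, one of them at 0; the dial snaps into the nearest. Starts at 1.0 to 2.7, so it is turned clockwise (values fall); stops at -0.4 and 3.0. Turning torque up to about 0.07 N m. Before this is 0 the shackle cannot move.
- dial_grip (a point): On the dial's upright axis, at the middle of the black bar grip (12.5 mm above the lock's top face). The bar is 12 mm wide (its y), 28 mm long (its x), 17 mm tall, from 4 to 21 mm above the lock's top face, on a dark steel disc 44 mm across and 4 mm thick. Axes turn with the dial: -x is the pointed nose with the white line.
- shackle (a joint): How far the shackle is pulled out of the lock's body, in m, along the lock's -x; 0 = locked, 0.022 = stop, fully open. Friction about 2.5 N; it stays where it is left.
- shackle_grip (a point): Middle between the straight legs of the U-shaped steel shackle, 21 mm beyond the lock's end face, 26 mm above the bench; moves with the shackle; axes as the lock's. Legs 8 mm thick, 44 mm wide over both (y), 28 mm between; straight for 16 mm either way along x, then the bow, its outer end 38 mm off towards -x. The nest's 10 mm plate ends 8 mm short of it (+x side); below is bench.
- cast: Bystander: terracotta-coloured dental cast, 62 x 60 x 39 mm, loose.
- bowl: Bystander: orange mixing bowl, 110 mm across, 50 mm high, loose.
- brush: Bystander: wooden-handled brush, 170 mm long, 20 mm thick, lying loose beside the nest.
- jar: Bystander: amber jar, 56 mm across, 65 mm high, loose, beyond the nest.
- case_bin: Bystander: yellow case bin 130 x 100 x 75 mm, loose.
- blue_tray: Bystander: blue tray 150 x 110 x 35 mm, loose.
- mug: Bystander: white mug, 72 mm across, 90 mm high, loose.
There are look-alikes about, which are no part of the job. Several things have the shape of the lock; the one meant has the colours described above.

How it is judged:
By the outcome, as a careful person would: the job done as asked, in the order asked, and still so for the second after the job is handed in, while the arm keeps its last pose, push and grip.
It also fails if it takes over 72 s, if anything falls off the work surface, if the arm or the gripper's body presses on something with over 40 N, if the wrist force passes 120 N, or if a joint passes its speed limit or range.

### The arm

A 6-joint arm with a two-finger parallel gripper is mounted at the origin on the work surface. World frame = base frame: x ahead of the robot, y to its left, z up, the work surface at z = 0. Lengths are in m, angles in rad, forces in N, time in s.
With the tool pointing down it reaches from about 0.35 to 0.975 m from the base axis. Payload 4.9 kg.
Tool frame: the origin (TCP) lies on the centre line of the jaws, within the pads' length; the fingertips stand ctrl.tcp_to_tips ahead of it and the grasp point (between the pads) lies 3 mm ahead of it (ctrl.tcp_to_tips is the distance from the TCP to the fingertips, in m); z points along the fingers, y is the direction in which the jaws open and shut (so a half turn about z gives the same grasp; the last joint's range is limited). The gripper opens to 85 mm and grips with 20 to 120 N. Pads are 22 mm wide; open, the fingers measure 114 mm over their backs; the gripper's body (76 mm by 85 mm) begins 54 mm behind the grasp point. The pads swing forward as they close: fully open they stand 13 mm farther back than shut.
Start: joints at [1.023, 0.053, 1.613, -0, 1.476, -0.119], TCP at [0.26, 0.568, 0.253] pointing down, gripper open.
Joint ranges: [-3.01, 3.01], [-1.01, 2.22], [0.06, 2.58], [-1.02, 4.17], [0.09, 2.62], [-3.14, 3.14]. Speed limits (rad/s): [2.57, 2.57, 3.14, 3.14, 3.14, 3.14].

### API

Orientations are given as a rotation vector (axis times angle).
In Python, from station import ctrl, vision gives the robot as it stands.
- The arm moves only by the tool jog_arm, never from a script. Its argument "deltas" is a list of rows, each a list of 7 numbers: the turn, a rotation vector about the tool's x, y, z in rad, then the shift along the tool's x, y, z in cm, then the opening, from 0 (shut) to 1 (fully open). A call has 1 to 12 rows; each row shifts and turns the commanded pose from where the row before left it, along the tool's axes as they then stand; what a row does not reach is not made up. A row lasts 1/12 s, in which the tool goes at most 41.7 mm and 7.16 degrees, less where a joint would pass 70% of its speed; a pose out of reach is approached as far as the arm can. A call with a gripper value outside its range is refused whole. The fingers move at their own pace and stop on an object; "grip_force" is the grip in N (left out, the last holds). Time passes only in rows, so rows that do not move let the fingers close. It gives the time, the measured TCP pose, the force and the opening at its end, in the units of the state.
- ctrl.get_obs(): the state, without advancing time (a new reading comes with each control period).
- vision.get_image(name): name is "side" or "top"; returns (picture, depth): 384x512x3 uint8, red, green, blue; 384x512 float32, m along the optical axis (not along the pixel's ray), 0 where there is no reading.
- vision.calibration(name): a dict with "fx", "fy", "cx", "cy" (pixels), "rvec" (rotation vector, rad) and "tvec" (3), from world to camera coordinates, as OpenCV has them. Camera axes: x right, y down, z forward; pixel columns grow to the right and rows downward; lengths in m; the calibration is good to about 2 mm. A picture is of the moment at which its call begins. calibration takes no time and is no camera call.
- ctrl.finish_job(): hands the job in, once; it reports no verdict.
The state is a dict: "t": time; "q": joint angles; "dq": joint speeds; "effort": joint torques, N m; "tool_pos": TCP position; "tool_rot": TCP orientation; "contact_force": force on the tool from outside, world axes, zero at the start; "wrist_torque": the same for the moment, N m; "opening": finger opening in m.
Only numpy, scipy, OpenCV 4.12 (cv2) and the standard library are available. Lean on these libraries where they do the work, as an engineer would, in place of code of your own. Each camera call takes 0.05 s, during which the arm holds its last target. There are 200 camera calls.

## Working session

There is one attempt and no reset: what is moved stays moved. The work goes in short steps, Python scripts to look and compute and a tool call to move; the robot and the scene stay as the last step left them, time stands still between calls to the robot, and variables do not carry over. Pictures are saved under pics/ and viewed, about 8 in all and at most 12, crops included, and the job is handed in when it is done.

Besides the shell and the picture viewer there is one more tool, called after "Call:" as name(argument=value, ...) on one line, values as JSON. jog_arm: Moves the arm, as the interface text tells. Its arguments: {"type":"object","properties":{"deltas":{"type":"array"},"grip_force":{"type":"number"}},"required":["deltas"]}

```bash
ls; mkdir -p pics; cat > h.py <<'E'
import numpy as np, cv2
from station import ctrl, vision
def cam(n):
    c=vision.calibration(n); R=cv2.Rodrigues(np.array(c["rvec"],float))[0]; return c,R,np.array(c["tvec"],float).ravel()
def ray(n,u,v,z):
    c,R,t=cam(n); d=R.T@np.array([(u-c["cx"])/c["fx"],(v-c["cy"])/c["fy"],1]); o=-R.T@t
    return o+d*(z-o[2])/d[2]
def pts(n,D):
    c,R,t=cam(n); v,u=np.mgrid[:D.shape[0],:D.shape[1]]
    P=np.stack([(u-c["cx"])/c["fx"]*D,(v-c["cy"])/c["fy"]*D,D],-1)
    return (P-t)@R
def proj(n,p):
    c,R,t=cam(n); q=R@np.array(p,float)+t; return c["fx"]*q[0]/q[2]+c["cx"],c["fy"]*q[1]/q[2]+c["cy"]
def grab(n,tag):
    I,D=vision.get_image(n); np.savez(f"{tag}.npz",I=I,D=D); return I,D
def save(I,f,box=None,s=1):
    if box: I=I[box[1]:box[3],box[0]:box[2]]
    cv2.imwrite("pics/"+f,cv2.resize(I[:,:,::-1],None,fx=s,fy=s,interpolation=cv2.INTER_CUBIC))
E
python3 - <<'E'
from h import *
print(ctrl.get_obs(), ctrl.tcp_to_tips)
for n in("top","side"):
    I,D=grab(n,n+"0"); save(I,n+"0.png",s=1.5); c,R,t=cam(n); print(n,c,-R.T@t)
E
```

```text
pics
{'t': 0.0, 'q': array([ 1.02296556e+00,  5.33460351e-02,  1.61430233e+00, -1.99444318e-05,
        1.47597152e+00, -1.19010628e-01]), 'dq': array([-1.08720043e-03,  3.70853594e-04,  1.01245496e-03,  4.06203782e-05,
        1.42803765e-03, -1.05203874e-03]), 'effort': array([-8.74164834e-04, -3.93702078e+01, -3.70168984e+01, -3.49807378e-04,
        7.11154891e-03,  1.69663377e-07]), 'tool_pos': array([0.25958253, 0.56791155, 0.25206469]), 'tool_rot': array([-6.68299538e-01, -3.06902600e+00,  3.01859401e-03]), 'contact_force': array([ 0.06506996, -0.26598493, -0.15287322]), 'wrist_torque': array([-0.00892577,  0.02486377,  0.00798109]), 'opening': 0.08520036283638661} 0.022
top {'fx': 364.5386112766925, 'fy': 364.5386112766925, 'cx': 256.8844680268059, 'cy': 191.50968048689867, 'rvec': array([ 2.09685822, -2.11062839,  0.24712378]), 'tvec': array([-0.02108803,  0.54975223,  1.28233757])} [ 0.24619263 -0.01516843  1.3733976 ]
side {'fx': 380.58898198237904, 'fy': 380.58898198237904, 'cx': 257.89947049756614, 'cy': 193.94589708385882, 'rvec': array([ 2.19307173, -0.18407046,  0.10121786]), 'tvec': array([-0.53580035,  0.08994405,  1.28720142])} [ 0.35620438 -1.0643426   0.83207736]
```

View pics/top0.png

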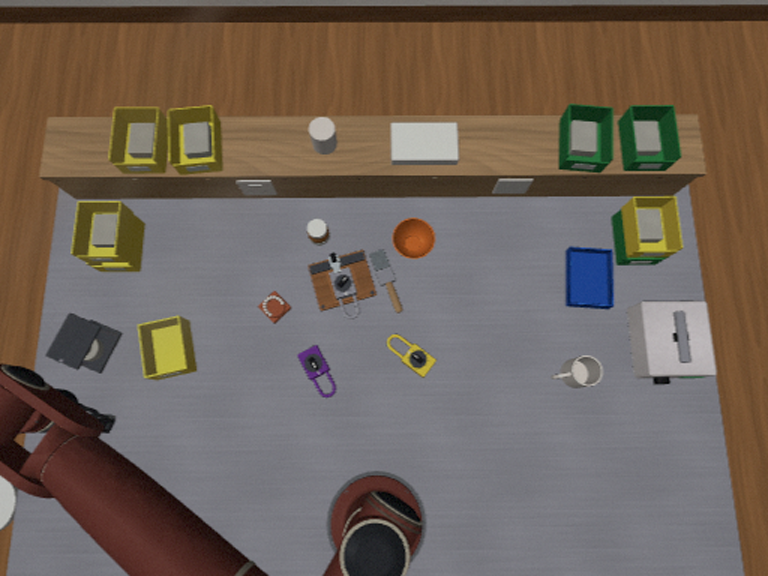

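View pics/side0.png

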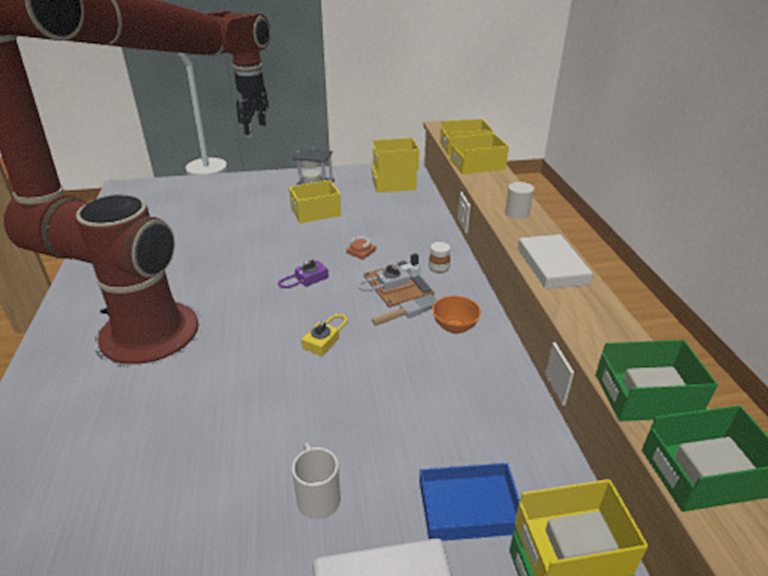

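The lock-shaped things (top view, 1.5x pixels) are purple at (315,365), yellow at (418,360), and steel at (343,283) lying in the wooden nest. The steel one fits the description, so I'll enlarge it to confirm.

```bash
python3 - <<'E'
from h import *
a=np.load("top0.npz");b=np.load("side0.npz")
A=cv2.resize(a["I"][158:220,195:275],(800,620)[:2],interpolation=cv2.INTER_CUBIC)[:, :]
B=cv2.resize(b["I"][160:210,232:296],(640,500),interpolation=cv2.INTER_CUBIC)
cv2.imwrite("pics/tc.png",cv2.resize(A,(780,604))[:600,:,::-1]); cv2.imwrite("pics/sc.png",B[:,:,::-1])
P=pts("top",a["D"])
# wood mask
I=a["I"].astype(int); hsv=cv2.cvtColor(a["I"],cv2.COLOR_RGB2HSV)
m=((hsv[...,0]<18)&(hsv[...,1]>90)).astype(np.uint8); roi=np.zeros_like(m); roi[160:215,203:252]=1; m&=roi
n,l,s,c=cv2.connectedComponentsWithStats(m); print(s,c)
ys,xs=np.where(m); Q=P[ys,xs]; Q=Q[abs(Q[:,2])<.03]; 
w=np.array([ray("top",x,y,.010)[:2] for x,y in zip(xs,ys)])
r=cv2.minAreaRect((w*1000).astype(np.float32)); print(r,cv2.boxPoints(r))
Z=P[...,2]; print((Z[166:214:2,204:256:2]*1000).astype(int))
E
```

```text
[[     0      0    512    384 195943]
 [   208    160      9      2     14]
 [   239    167      3      1      3]
 [   232    168      6      2      6]
 [   242    169      1      1      1]
 [   226    170      5      2      5]
 [   218    173      1      1      1]
 [   227    173     24     27    298]
 [   206    174     11      4     11]
 [   207    180     19     27    300]
 [   228    198      8      5     26]] [[255.593739   191.51067402]
 [212.         160.35714286]
 [240.         167.        ]
 [234.5        168.5       ]
 [242.         169.        ]
 [228.         170.4       ]
 [218.         173.        ]
 [240.65771812 185.59731544]
 [211.         175.18181818]
 [215.98333333 192.92      ]
 [231.26923077 199.76923077]]
((612.9203491210938, 95.67120361328125), (185.84056091308594, 146.9276580810547), 16.028762817382812) [[ 5.0332767e+02  1.4062186e+02]
 [ 5.4389734e+02 -5.9372902e-01]
 [ 7.2251306e+02  5.0720551e+01]
 [ 6.8194336e+02  1.9193614e+02]]
[[   6    0    0   -2   -2   -1    2    4   -3   -3   -1    0   -5    3
     1    0   -4    1    0    0   -3   -3    0   -2   
[... 2414 characters left out ...]
 -2    0   -1   -1   -1]
 [  -4    3    0    1   15   14   13    5    8    9    0    0   30    0
     1    0    0   30    2    0    1   -3   -1   -3   -1   -3]
 [   0   -1   -7   -2   -2   12    9    4   -2    1   -1    5   28    0
     4    1   -1   25   -4    0    4    3   -1    1   -3    2]
 [   0   -2    0    2    3    0    2    1   -5    0    0    0   27   -1
     6    2    0   22    1   -6    0   -5   -1    3    0   -5]
 [   0    0    3    0    0    0    1   -2    2    0    0   -3    3   32
    33   27   27   -1   -1    0    0   -5    2    0   -1    0]
 [  -2    3   -1   -2    0    0    0    1    0    1    0    2   -2   -6
    25   30    3   -1   -1    5    1    0   -1   -3    4    2]]
```

View pics/tc.png

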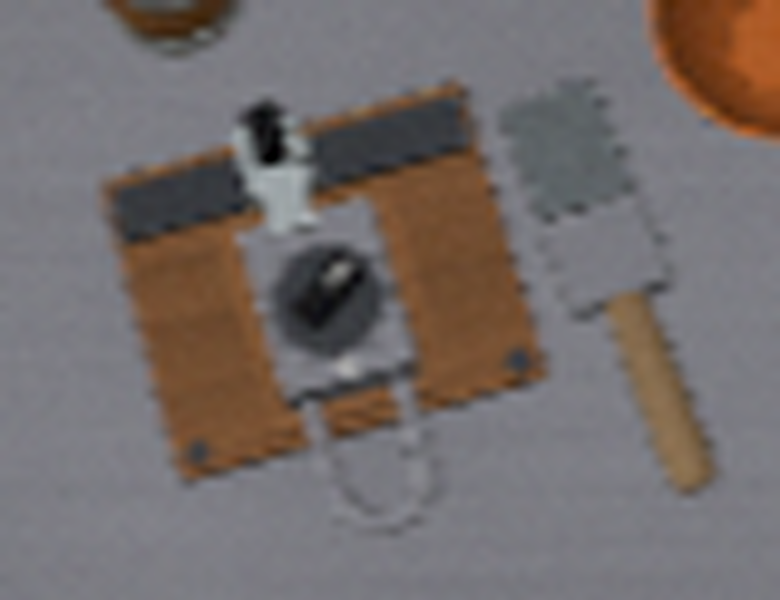

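View pics/sc.png

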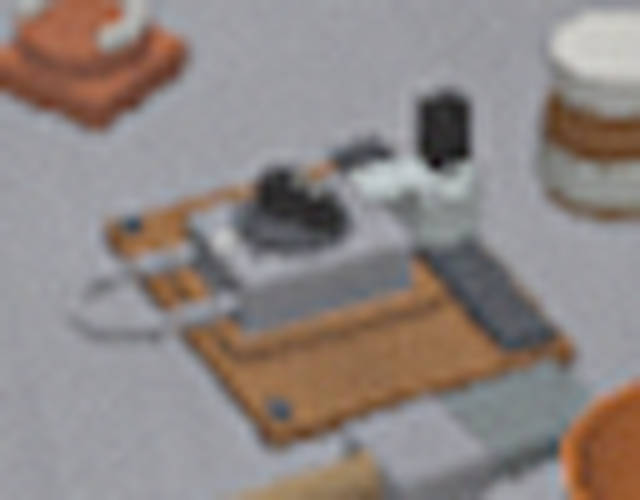

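The crops confirm it: a steel lock with a black bar on a dark disc and a white mark at crop (347,365), in the wooden nest. The keeper's black block is at crop (268,130). The pointer nose looks up and to the right, about +2.1 rad from the mark. Next I'll compute the poses from both views.

```bash
cat >> h.py <<'E'
def tri(pt,ps):
    A=[];b=[]
    for n,(u,v) in(("top",pt),("side",ps)):
        c,R,t=cam(n); M=np.c_[R,t]; x=(u-c["cx"])/c["fx"]; y=(v-c["cy"])/c["fy"]
        for r in (x*M[2]-M[0],y*M[2]-M[1]): A.append(r[:3]); b.append(-r[3])
    s=np.linalg.lstsq(np.array(A),np.array(b),rcond=None); return s[0]
tc=lambda x,y:(195+x/9.75-.5,158+y/9.742-.5)
sc=lambda x,y:(232+x/10-.5,160+y/10-.5)
def fit(mod,w):
    mod=np.array(mod,float);w=np.array(w)[:,:2]; a=mod-mod.mean(0); b=w-w.mean(0)
    th=np.arctan2((a[:,0]*b[:,1]-a[:,1]*b[:,0]).sum(),(a*b).sum()); R=np.array([[np.cos(th),-np.sin(th)],[np.sin(th),np.cos(th)]])
    o=w.mean(0)-R@mod.mean(0); return th,o,w-(mod@R.T+o)
E
python3 - <<'E'
from h import *
mod=[(.078,.075),(.078,-.075),(-.048,-.075),(-.048,.075)]
th,o,r=fit(mod,[ray("top",*tc(*p),.01) for p in((103,185),(462,85),(548,375),(185,480))]); print("top",th,o,(r*1e3).round(1))
# side: corners seen: BL(104,235) BR(275,443) TR(575,352)
t2,o2,r2=fit([mod[3],mod[2],mod[1]],[ray("side",*sc(*p),.01) for p in((104,232),(272,445),(577,352))]); print("side",t2,o2,(r2*1e3).round(1))
R=np.array([[np.cos(th),-np.sin(th)],[np.sin(th),np.cos(th)]])
N=lambda p:(R.T@(np.array(p[:2])-o)*1e3).round(1)
for k,a,b in(("plateBL",(185,480),(104,232)),("plateBR",(548,375),(272,445)),("block top",(268,118),(445,95)),("disc",(329,298),(290,222)),("mark",(347,367),(225,243)),("bow end",(390,522),(76,315)),):
    p=tri(tc(*a),sc(*b)); print(k,p.round(4),N(p))
for z,k,p in((.061,"bar tail",(303,318)),(.061,"bar nose",(352,265)),(.040,"mark",(347,367)),(.044,"disc",(329,299))): print(k,N(ray("top",*tc(*p),z)))
a=np.load("top0.npz"); P=pts("top",a["D"])
# jar, bowl, brush, extents in nest coords
sub=P[135:215,185:300].reshape(-1,3); q=(sub[:,:2]-o)@R*1e3
jar=q[(sub[:,2]>.03)&(q[:,0]>85)&(q[:,1]>0)&(q[:,1]<150)]; print("jar",jar.min(0),jar.max(0),len(jar))
k=(sub[:,2]>.052)&(sub[:,2]<.1)&(abs(q[:,0])<90)&(abs(q[:,1])<70)
for s in np.c_[q[k],sub[k,2]*1e3].round(): print(s)
E
```

```text
top 0.2806621978468428 [0.5690431  0.08257498] [[-0.5 -1.1]
 [-1.3  0.6]
 [ 0.7  1.5]
 [ 1.1 -1. ]]
side 0.2888450756666473 [0.56989993 0.07564856] [[ 1.7 -1.3]
 [-0.5  0.1]
 [-1.2  1.2]]
plateBL [0.5048 0.141  0.0042] [-45.5  73.9]
plateBR [ 0.5461 -0.0012  0.0032] [-45.3 -74.2]
block top [0.6297 0.1039 0.0772] [64.2  3.7]
disc [0.5679 0.0827 0.0412] [-1.1  0.4]
mark [0.5417 0.0756 0.0393] [-28.2   0.9]
bow end [0.4839 0.0595 0.0247] [-88.2   1.4]
bar tail [-10.3  11.7]
bar nose [  4.4 -11.6]
mark [-28.5   0.9]
disc [-1.6  0.4]
jar [120.68212888   1.02648109] [174.76339185  52.99470304] 179
[70.  2. 79.]
[71. 14. 76.]
[68. 10. 79.]
[69.  6. 73.]
[67.  3. 78.]
[66. 11. 74.]
[64.  7. 77.]
[65.  4. 73.]
[63.  0. 76.]
[62. 12. 75.]
[62.  9. 71.]
[60.  5. 74.]
[60.  1. 73.]
[59. 13. 73.]
[58. 10. 74.]
[57.  6. 74.]
[55.  2. 75.]
[57. 14. 69.]
[55. 11. 70.]
[54.  7. 71.]
[56.  4. 60.]
[54. 12. 62.]
[55.  8. 55.]
[53.  5. 57.]
[47.  7. 53.]
[41.  0. 53.]
[10. -7. 57.]
[ 10. -10.  52.]
[  8. -14.  58.]
[ 6. -2. 61.]
[ 5. -6. 59.]
[ 3. -9. 63.]
[  4. -13.  58.]
[ 4.  3. 59.]
[ 1. -1. 66.]
[ 1. -5. 61.]
[ 1. -8. 60.]
[ -0. -12.  59.]
[ 1.  7. 60.]
[ 1.  4. 55.]
[-1. -0. 60.]
[-2. -4. 61.]
[-2. -7. 56.]
[-3. 12. 64.]
[-2.  8. 58.]
[-4.  5. 60.]
[-4.  1. 57.]
[-5. -3. 57.]
[-6. 13. 64.]
[-6.  9. 60.]
[-7.  6. 58.]
[-8.  2. 57.]
[-8. 14. 56.]
[-10.  10.  60.]
[-11.   7.  58.]
```

```bash
cat >> h.py <<'E'
from scipy.spatial.transform import Rotation as Ro
O=np.array([.569,.082]); TH=.283
def nest(x,y):
    c,s=np.cos(TH),np.sin(TH); return O+np.array([c*x-s*y,s*x+c*y])/1000
def go(x,y,z,jaw):
    "target in nest mm, z world mm, jaw yaw relative to nest x in deg; prints shift (tool axes now, cm) and turn (deg)"
    o=ctrl.get_obs(); R=Ro.from_rotvec(o["tool_rot"]); a=np.radians(jaw)+TH
    Y=np.array([np.cos(a),np.sin(a),0]);Z=np.array([0,0,-1]);T=Ro.from_matrix(np.c_[np.cross(Y,Z),Y,Z])
    d=np.r_[nest(x,y),z/1000]-o["tool_pos"]
    print("shift before turn",(R.inv().apply(d)*100).round(2),"after",(T.inv().apply(d)*100).round(2),"turn rv",(R.inv()*T).as_rotvec().round(4))
def here():
    o=ctrl.get_obs(); d=o["tool_pos"][:2]-O; c,s=np.cos(TH),np.sin(TH)
    Y=Ro.from_rotvec(o["tool_rot"]).as_matrix()
    print("t",o["t"].__round__(2),"nest mm",(np.array([c*d[0]+s*d[1],-s*d[0]+c*d[1]])*1e3).round(1),"z",(o["tool_pos"][2]*1e3).round(1),"jaw",np.degrees(np.arctan2(Y[1,1],Y[0,1])-TH).round(1),"tilt",Y[:2,2].round(4),"F",o["contact_force"].round(1),"open",(o["opening"]*1e3).round(1),"q",o["q"].round(2))
E
python3 -c "
from h import *
here();go(63,7,150,0)"
```

```text
Traceback (most recent call last):
  File "h.py", line 44, in here
    print("t",o["t"].__round__(2),"nest mm",(np.array([c*d[0]+s*d[1],-s*d[0]+c*d[1]])*1e3).round(1),"z",(o["tool_pos"][2]*1e3).round(1),"jaw",np.degrees(np.arctan2(Y[1,1],Y[0,1])-TH).round(1),"tilt",Y[:2,2].round(4),"F",o["contact_force"].round(1),"open",(o["opening"]*1e3).round(1),"q",o["q"].round(2))
                                                                                                                                                                                                                                                               ^^^^^^^^^^^^^^^^^^^^^^^^
AttributeError: 'float' object has no attribute 'round'
```

```bash
sed -i 's/(o\["opening"\]\*1e3).round(1)/round(float(o["opening"])*1e3,1)/' h.py
python3 -c "
from h import *
here();go(63,7,150,0)"
```

```text
t 0.1 nest mm [-161.4  553. ] z 252.2 jaw 49.2 tilt [-0.001  -0.0016] F [-0.5  0.6 -0.8] open 85.6 q [ 1.02  0.05  1.61 -0.    1.48 -0.12]
shift before turn [-52.66 -26.67  10.26] after [-54.6   22.44  10.22] turn rv [-1.80e-03  6.00e-04  8.59e-01]
```

Call:
jog_arm(deltas=[[0,0,0,-2.6,-1.33,0,0.4],[0,0,0,-2.6,-1.33,0,0.4],[0,0,0,-2.6,-1.33,0,0.4],[0,0,0,-2.6,-1.33,0,0.4],[0,0,0,-2.6,-1.33,0,0.4],[0,0,0,-2.6,-1.33,0,0.4],[0,0,0,-2.6,-1.33,0,0.4],[0,0,0,-2.6,-1.33,0,0.4],[0,0,0,-2.6,-1.33,0,0.4],[0,0,0,-2.6,-1.33,0,0.4],[0,0,0,-2.6,-1.33,0,0.4],[0,0,0,-2.6,-1.33,0,0.4]])

```text
t: 1.1
tool_pos: [0.4777, 0.2922, 0.2527]
tool_rot: [-0.668, -3.069, 0.001]
contact_force: [0.1, 0.3, 0.5]
opening: 0.0343
```

Call:
jog_arm(deltas=[[0,0,0,-2.6,-1.33,0,0.4],[0,0,0,-2.6,-1.33,0,0.4],[0,0,0,-2.6,-1.33,0,0.4],[0,0,0,-2.6,-1.33,0,0.4],[0,0,0,-2.6,-1.33,0,0.4],[0,0,0,-2.6,-1.33,0,0.4],[0,0,0.12,0,0,1,0.4],[0,0,0.12,0,0,1,0.4],[0,0,0.12,0,0,1,0.4],[0,0,0.12,0,0,1,0.4],[0,0,0.12,0,0,1,0.4],[0,0,0.12,0,0,1,0.4]])

```text
t: 2.1
tool_pos: [0.5855, 0.156, 0.1921]
tool_rot: [-1.714, -2.631, 0.001]
contact_force: [0.9, 0.2, 0.9]
opening: 0.0339
```

```bash
python3 -c "
from h import *
here();go(63,7,110,0)"
```

```text
t 2.1 nest mm [36.5 66.4] z 192.1 jaw 7.6 tilt [-0.0012 -0.0002] F [0.9 0.2 0.9] open 33.9 q [ 0.14  0.05  1.72  0.    1.37 -0.28]
shift before turn [-6.24  1.84  8.21] after [-5.94  2.65  8.21] turn rv [-0.0012 -0.0003  0.1329]
```

Call:
jog_arm(deltas=[[0,0,0.07,0,0,0,0.4],[0,0,0.063,0,0,0,0.4],[0,0,0,-2,0.9,0.5,0.4],[0,0,0,-2,0.9,0.5,0.4],[0,0,0,-1.94,0.85,1,0.4],[0,0,0,0,0,2,0.4],[0,0,0,0,0,2,0.4],[0,0,0,0,0,2,0.4],[0,0,0,0,0,0,0.4]])

```text
t: 2.85
tool_pos: [0.6247, 0.1063, 0.1074]
tool_rot: [-1.874, -2.512, 0.01]
contact_force: [-1.9, 0.0, -0.5]
opening: 0.0343
```

```bash
python3 - <<'E'
from h import *
here();go(63,7,72,0)
I,D=grab("top","top1");J,D2=grab("side","side1")
A=cv2.resize(I[150:215,205:265],(480,520),interpolation=cv2.INTER_CUBIC);B=cv2.resize(J[130:210,237:287],(325,520),interpolation=cv2.INTER_CUBIC)
cv2.imwrite("pics/c1.png",np.hstack([A,B])[:,:800,::-1])
E
```

```text
t 2.85 nest mm [60.3  7.8] z 107.4 jaw 0.3 tilt [-0.0099 -0.0005] F [-1.9  0.  -0.5] open 34.3 q [ 0.05  0.21  1.7  -0.    1.25 -0.24]
shift before turn [-0.09  0.3   3.54] after [-0.08  0.27  3.54] turn rv [-0.0096 -0.0023  0.0056]
```

View pics/c1.png

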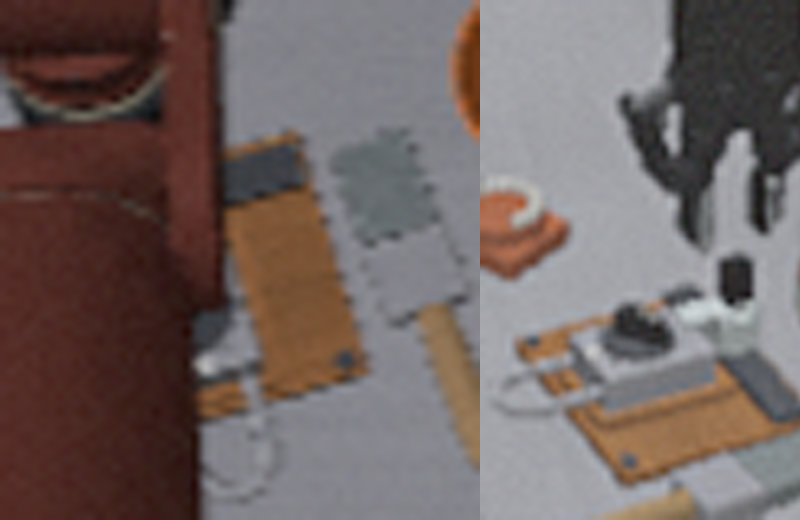

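The side view shows the two finger tips at crop (703,240) and (768,228), straddling the keeper's block at (737,260). Descending.

Call:
jog_arm(deltas=[[-0.005,0,0,0,0.2,1.2,0.4],[0,0,0,0,0,1.2,0.4],[0,0,0,0,0,0.9,0.4],[0,0,0,0,0,0,0.4],[0,0,0,0,0,0,0],[0,0,0,0,0,0,0],[0,0,0,0,0,0,0],[0,0,0,0,0,0,0]], grip_force=30)

```text
t: 3.62
tool_pos: [0.6294, 0.1072, 0.0799]
tool_rot: [1.878, 2.517, 0.004]
contact_force: [-3.9, -1.0, -1.1]
opening: 0.0169
```

```bash
python3 -c "
from h import *
here()"
```

```text
t 3.62 nest mm [65.   7.3] z 79.9 jaw 0.3 tilt [0.0026 0.0011] F [-3.9 -1.  -1.1] open 16.9 q [ 0.05  0.24  1.71  0.    1.19 -0.24]
```

Call:
jog_arm(deltas=[[0,0,0,0,0,0,0],[0,0,0,0.5,0,0,0],[0,0,0,0.5,0,0,0],[0,0,0,0.5,0,0,0],[0,0,0,0.5,0,0,0],[0,0,0,0.5,0,0,0],[0,0,0,0.5,0,0,0],[0,0,0,0.5,0,0,0],[0,0,0,0.5,0,0,0],[0,0,0,0.2,0,0,0],[0,0,0,0,0,0,0],[0,0,0,0,0,0,0]])

```text
t: 4.62
tool_pos: [0.6176, 0.148, 0.0799]
tool_rot: [1.878, 2.517, 0.006]
contact_force: [-5.4, -0.5, -1.4]
opening: 0.0177
```

```bash
python3 -c "
from h import *
here()"
```

```text
t 4.62 nest mm [65.1 49.8] z 79.9 jaw 0.3 tilt [0.0031 0.0022] F [-5.4 -0.5 -1.4] open 17.7 q [ 0.12  0.23  1.72  0.    1.19 -0.17]
```

Push a little more to find the stop.

Call:
jog_arm(deltas=[[0,0,0,0.2,0,0,0],[0,0,0,0.2,0,0,0],[0,0,0,0.2,0,0,0],[0,0,0,0,0,0,0]])

```text
t: 4.95
tool_pos: [0.6169, 0.1506, 0.0799]
tool_rot: [1.874, 2.513, -0.001]
contact_force: [-2.7, -12.0, -2.4]
opening: 0.0172
```

```bash
python3 -c "
from h import *
here()"
```

```text
t 4.95 nest mm [65.1 52.6] z 79.9 jaw 0.4 tilt [ 0.0051 -0.0044] F [ -2.7 -12.   -2.4] open 17.2 q [ 0.12  0.23  1.72 -0.01  1.19 -0.16]
```

Call:
jog_arm(deltas=[[0,0,0,-0.3,0,0,0.4],[0,0,0,0,0,0,0.4],[0,0,0,0,0,0,0.4],[0,0,0,0,0,-2,0.4],[0,0,0,0,0,-2,0.4],[0,0,0,0,0,-1,0.4],[0,0,-0.105,0,0,0,0.4],[0,0,-0.105,0,0,0,0.4],[0,0,-0.105,0,0,0,0.4],[0,0,-0.105,0,0,0,0.4],[0,0,-0.105,0,0,0,0.4],[0,0,0,0,0,0,0.4]])

```text
t: 5.95
tool_pos: [0.6178, 0.1508, 0.1309]
tool_rot: [1.156, 2.915, 0.007]
contact_force: [-0.2, 0.1, 0.6]
opening: 0.0339
```

```bash
python3 - <<'E'
from h import *
here();go(0,0,110,30)
I,D=grab("top","top2");J,D2=grab("side","side2")
P=pts("side",D2); 
A=cv2.resize(I[150:215,205:265],(480,520),interpolation=cv2.INTER_CUBIC);B=cv2.resize(J[150:210,232:292],(320,320),interpolation=cv2.INTER_CUBIC)
B=np.vstack([B,np.zeros((200,320,3),np.uint8)])
cv2.imwrite("pics/c2.png",np.hstack([A,B])[:,:800,::-1])
E
```

```text
t 5.95 nest mm [66.1 52.5] z 130.9 jaw 30.5 tilt [0.0066 0.0021] F [-0.2  0.1  0.6] open 33.9 q [ 0.12  0.18  1.69  0.    1.27 -0.69]
shift before turn [-1.15 -8.37  2.05] after [-1.24 -8.35  2.09] turn rv [0.0061 0.0034 0.0094]
```

View pics/c2.png

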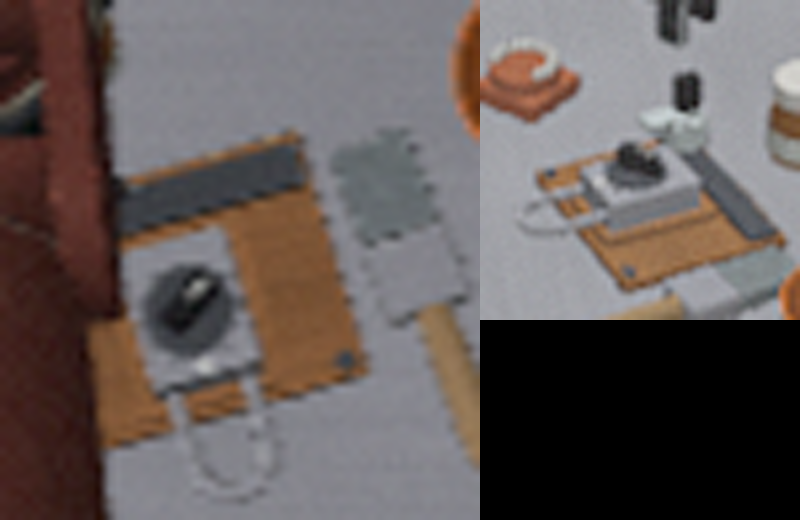

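The keeper is now clear of the lock. The bar at crop (165,325)-(212,280) still points about 120° off the mark. Going to the dial.

Call:
jog_arm(deltas=[[0.006,0.003,0.009,0,0,0,0.4],[0,0,0,-0.4,-2.8,0,0.4],[0,0,0,-0.4,-2.8,0,0.4],[0,0,0,-0.4,-2.7,0,0.4],[0,0,0,0,0,1,0.4],[0,0,0,0,0,1,0.4],[0,0,0,0,0,0,0.4],[0,0,0,0,0,0,0.4]])

```text
t: 6.72
tool_pos: [0.568, 0.0828, 0.1093]
tool_rot: [-1.173, -2.911, 0.003]
contact_force: [0.3, 0.3, 0.4]
opening: 0.0341
```

```bash
python3 - <<'E'
from h import *
here();go(0.5,0.5,69,30)
J,D2=grab("side","side3")
save(J,"c3.png",(230,135,290,205),8)
E
```

```text
t 6.72 nest mm [-0.7  1. ] z 109.3 jaw 29.9 tilt [-0.0035 -0.0006] F [0.3 0.3 0.4] open 34.1 q [ 0.02  0.07  1.85 -0.    1.23 -0.79]
shift before turn [-0.11  0.09  4.03] after [-0.11  0.08  4.03] turn rv [-0.0029 -0.0021 -0.0017]
```

View pics/c3.png

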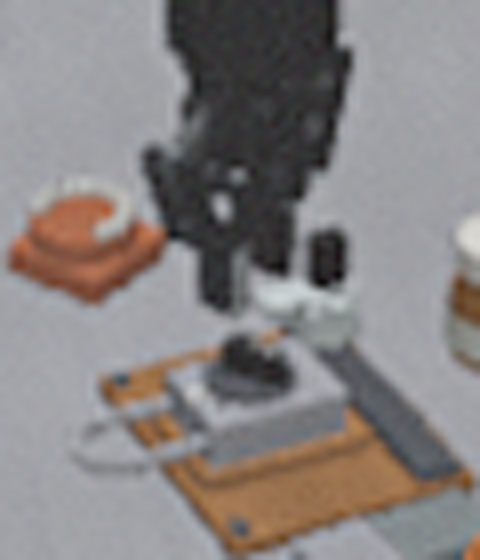

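The fingers straddle the dial's axis: tips near crop (215,305) and (280,270), dial at (252,365). Descend and grip the bar.

Call:
jog_arm(deltas=[[0,0,0,-0.1,0.1,1,0.4],[0,0,0,0,0,1,0.4],[0,0,0,0,0,1,0.4],[0,0,0,0,0,1,0.4],[0,0,0,0,0,0,0.4],[0,0,0,0,0,0,0],[0,0,0,0,0,0,0],[0,0,0,0,0,0,0],[0,0,0,0,0,0,0],[0,0,0,0,0,0,0]], grip_force=30)

```text
t: 7.6
tool_pos: [0.5695, 0.0822, 0.0703]
tool_rot: [-1.173, -2.913, 0.002]
contact_force: [-0.2, -0.2, -3.4]
opening: 0.0112
```

```bash
python3 -c "
from h import *
here()"
```

```text
t 7.6 nest mm [0.5 0. ] z 70.3 jaw 29.9 tilt [-0.0016 -0.0008] F [-0.2 -0.2 -3.4] open 11.2 q [ 0.01  0.12  1.86 -0.    1.16 -0.79]
```

Call:
jog_arm(deltas=[[0,0,0.1,0,0,0,0],[0,0,0.1,0,0,0,0],[0,0,0.1,0,0,0,0],[0,0,0.1,0,0,0,0],[0,0,0.1,0,0,0,0],[0,0,0.1,0,0,0,0],[0,0,0.1,0,0,0,0],[0,0,0.1,0,0,0,0],[0,0,0.1,0,0,0,0],[0,0,0.1,0,0,0,0]])

```text
t: 8.43
tool_pos: [0.5695, 0.0821, 0.0703]
tool_rot: [-2.432, -1.988, 0.003]
contact_force: [-0.7, -1.3, -4.3]
opening: 0.0111
```

```bash
python3 -c "
from h import *
here();print(ctrl.get_obs()['wrist_torque'])"
```

```text
t 8.43 nest mm [0.5 0. ] z 70.3 jaw -27.7 tilt [-0.0018 -0.0009] F [-0.7 -1.3 -4.3] open 11.1 q [ 0.01  0.12  1.86 -0.    1.16  0.21]
[-0.09196716 -0.03347131  0.00418138]
```

Call:
jog_arm(deltas=[[0,0,0.1,0,0,0,0],[0,0,0.1,0,0,0,0],[0,0,0.1,0,0,0,0],[0,0,0.1,0,0,0,0],[0,0,0.1,0,0,0,0],[0,0,0.1,0,0,0,0],[0,0,0.1,0,0,0,0],[0,0,0.1,0,0,0,0],[0,0,0.1,0,0,0,0],[0,0,0.1,0,0,0,0],[0,0,0.09,0,0,0,0],[0,0,0,0,0,0,0]])

```text
t: 9.43
tool_pos: [0.5694, 0.0822, 0.0703]
tool_rot: [3.109, 0.445, -0.003]
contact_force: [0.1, -0.4, -3.7]
opening: 0.0109
```

```bash
python3 -c "
from h import *
here();print(ctrl.get_obs()['wrist_torque'])"
```

```text
t 9.43 nest mm [0.4 0. ] z 70.3 jaw -89.9 tilt [-0.0019 -0.0009] F [ 0.1 -0.4 -3.7] open 10.9 q [ 0.01  0.12  1.86 -0.    1.16  1.3 ]
[-0.03123287 -0.04115749 -0.0119054 ]
```

Call:
jog_arm(deltas=[[0,0,0,0,0,0,0.35],[0,0,0,0,0,0,0.35],[0,0,0,0,0,0,0.35],[0,0,0,0,0,-2,0.35],[0,0,0,0,0,-2,0.35],[0,0,0,0,0,-2,1],[0,0,0,3,-3,0,1],[0,0,0,3,-3,0,1],[0,0,0,3,-3,0,1],[0,0,0,0,-3,0,1],[0,0,0,0,0,0,1]])

```text
t: 10.35
tool_pos: [0.621, 0.2257, 0.1306]
tool_rot: [-3.107, -0.456, 0.002]
contact_force: [0.6, -0.5, 0.1]
opening: 0.0854
```

```bash
python3 - <<'E'
from h import *
here();go(-57,0,90,-90)
I,D=grab("top","top4");J,D2=grab("side","side4")
A=cv2.resize(I[150:215,205:265],(480,520),interpolation=cv2.INTER_CUBIC);B=cv2.resize(J[150:210,232:292],(320,320),interpolation=cv2.INTER_CUBIC)
B=np.vstack([B,np.zeros((200,320,3),np.uint8)])
cv2.imwrite("pics/c4.png",np.hstack([A,B])[:,:800,::-1])
E
```

```text
t 10.35 nest mm [ 90.1 123.5] z 130.6 jaw -89.5 tilt [-0.0012  0.0014] F [ 0.6 -0.5  0.1] open 85.4 q [0.24 0.23 1.62 0.   1.28 1.51]
shift before turn [-14.81  12.23   4.05] after [-14.71  12.35   4.06] turn rv [-0.0017  0.0008  0.0084]
```

View pics/c4.png

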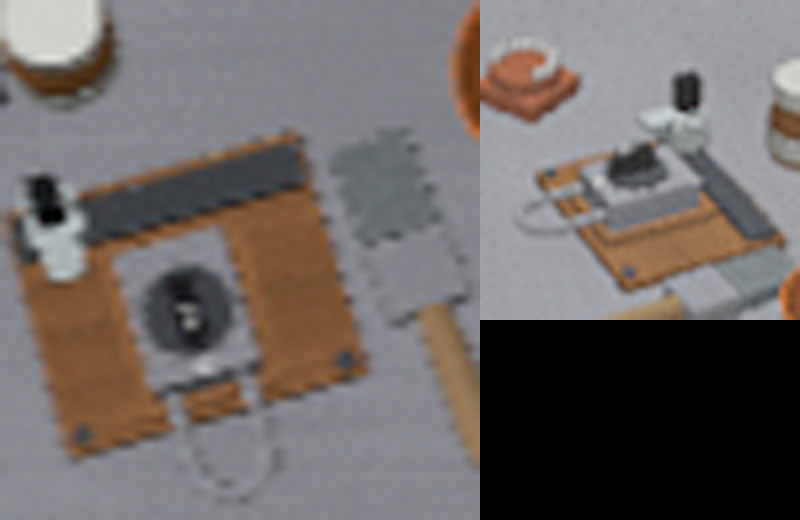

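The pointer nose at crop (190,320) now faces the white mark (205,365), and the keeper is at its far end. On to the shackle.

Call:
jog_arm(deltas=[[0,0,0.008,0,0,0,1],[0,0,0,-2.5,2.05,0,1],[0,0,0,-2.5,2.05,0,1],[0,0,0,-2.5,2.05,0,1],[0,0,0,-2.5,2.05,0,1],[0,0,0,-2.5,2.05,0,1],[0,0,0,-2.5,2.05,0,1],[0,0,0,0,0,2,1],[0,0,0,0,0,2,1],[0,0,0,0,0,2,1],[0,0,0,0,0,0,1],[0,0,0,0,0,0,1]])

```text
t: 11.45
tool_pos: [0.5095, 0.0603, 0.0698]
tool_rot: [3.111, 0.432, -0.006]
contact_force: [0.6, 0.6, 0.5]
opening: 0.0854
```

```bash
python3 - <<'E'
from h import *
here();go(-60,0.5,31,-90)
J,D2=grab("side","side5")
save(J,"c5.png",(225,140,285,205),8)
E
```

```text
t 11.45 nest mm [-63.2  -4.2] z 69.8 jaw -90.4 tilt [-0.0039 -0.001 ] F [0.6 0.6 0.5] open 85.4 q [-0.03 -0.02  2.01 -0.    1.15  1.27]
shift before turn [ 0.33 -0.48  3.88] after [ 0.32 -0.47  3.88] turn rv [-0.0001  0.004  -0.0069]
```

View pics/c5.png

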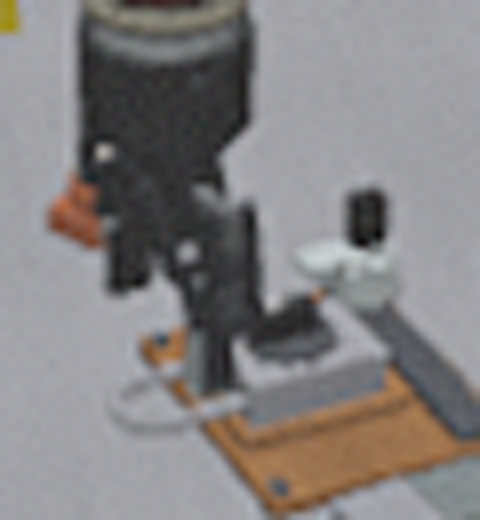

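The open fingers stand on either side of the shackle (near finger tip at crop (210,390)). I'll correct by a few mm, descend, close gently and pull.

Call:
jog_arm(deltas=[[0,0.004,-0.007,0.3,-0.47,0,1],[0,0,0,0,0,1.3,1],[0,0,0,0,0,1.3,1],[0,0,0,0,0,1.25,1],[0,0,0,0,0,0,1],[0,0,0,0,0,0,0.45],[0,0,0,0,0,0,0.45],[0,0,0,0,0,0,0.45],[0,0,0,0,0,0,0.45],[0,0,0,0,0,0,0.45]], grip_force=30)

```text
t: 12.33
tool_pos: [0.5131, 0.0666, 0.0332]
tool_rot: [3.109, 0.446, 0.006]
contact_force: [-1.2, -0.0, 4.1]
opening: 0.0425
```

```bash
python3 -c "
from h import *
here()"
```

```text
t 12.33 nest mm [-58.    0.8] z 33.2 jaw -89.9 tilt [0.004  0.0001] F [-1.2 -0.   4.1] open 42.5 q [-0.02  0.05  2.02  0.    1.07  1.27]
```

Call:
jog_arm(deltas=[[0,0,0,-0.3,0,0,0.4],[0,0,0,-0.3,0,0,0.4],[0,0,0,-0.3,0,0,0.4],[0,0,0,-0.3,0,0,0.4],[0,0,0,-0.3,0,0,0.4],[0,0,0,-0.3,0,0,0.4],[0,0,0,-0.2,0,0,0.4],[0,0,0,0,0,0,0.4]])

```text
t: 13.0
tool_pos: [0.4928, 0.0608, 0.0321]
tool_rot: [3.109, 0.446, 0.004]
contact_force: [-0.1, 0.1, 6.0]
opening: 0.0427
```

```bash
python3 -c "
from h import *
here()"
```

```text
t 13.0 nest mm [-79.1   0.9] z 32.1 jaw -89.9 tilt [ 0.0023 -0.0001] F [-0.1  0.1  6. ] open 42.7 q [-0.03 -0.    2.07 -0.    1.07  1.26]
```

Call:
jog_arm(deltas=[[0,0,0,-0.2,0,0,0.4],[0,0,0,-0.2,0,0,0.4],[0,0,0,-0.2,0,0,0.4],[0,0,0,0,0,0,0.4]])

```text
t: 13.33
tool_pos: [0.4902, 0.0599, 0.0331]
tool_rot: [-3.109, -0.446, -0.018]
contact_force: [11.4, 4.7, -2.4]
opening: 0.0421
```

```bash
python3 -c "
from h import *
here()"
```

```text
t 13.33 nest mm [-81.8   0.8] z 33.1 jaw -89.9 tilt [0.011  0.0019] F [11.4  4.7 -2.4] open 42.1 q [-0.03 -0.01  2.08  0.    1.07  1.25]
```

The shackle reached its stop at 12 N. Release, rise and move over the body.

Call:
jog_arm(deltas=[[0,0,0,0,0,0,1],[0,0,0,0,0,0,1],[0,0,0,0,0,0,1],[0,0,0,0,0,0,1],[0,0,0,0,0,-2,1],[0,0,0,0,0,-2,1],[0,0,0,0,0,-2,1],[0,0,0,2.7,0,0,1],[0,0,0,2.7,0,0,1],[0,0,0,2.7,0,0,1],[0,0,0,0,0,0,1],[0,0,0,0,0,0,1]])

```text
t: 14.33
tool_pos: [0.5648, 0.0822, 0.0913]
tool_rot: [-3.11, -0.447, 0.0]
contact_force: [-0.1, 0.2, -0.7]
opening: 0.0855
```

```bash
python3 - <<'E'
from h import *
here();go(-2,0.8,41,-90)
J,D2=grab("side","side6")
save(J,"c6.png",(225,140,285,205),8)
E
```

```text
t 14.33 nest mm [-4.   1.3] z 91.3 jaw -89.9 tilt [-0.  0.] F [-0.1  0.2 -0.7] open 85.5 q [0.01 0.08 1.87 0.   1.19 1.3 ]
shift before turn [0.2  0.05 5.03] after [0.2  0.05 5.03] turn rv [-0.      0.      0.0023]
```

View pics/c6.png

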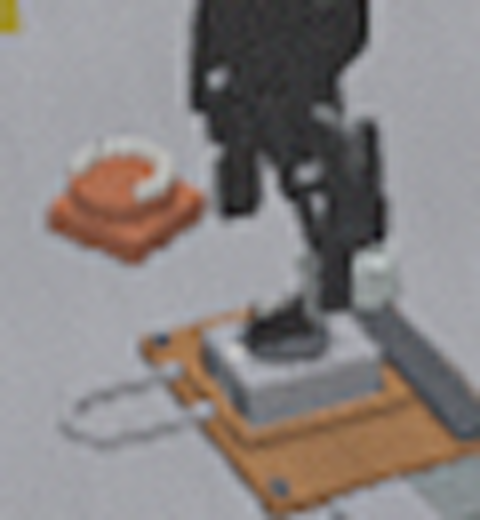

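The shackle is clearly out (bow now at crop (65,430)). Descend and grip the body.

Call:
jog_arm(deltas=[[0,0,0,0.2,0.05,1.3,1],[0,0,0,0,0,1.3,1],[0,0,0,0,0,1.2,1],[0,0,0,0,0,1.2,1],[0,0,0,0,0,0,1],[0,0,0,0,0,0,0.5],[0,0,0,0,0,0,0.5],[0,0,0,0,0,0,0.5],[0,0,0,0,0,0,0.5],[0,0,0,0,0,0,0.5],[0,0,0,0,0,0,0.5]], grip_force=60)

```text
t: 15.3
tool_pos: [0.5681, 0.0822, 0.0433]
tool_rot: [3.109, 0.446, 0.007]
contact_force: [0.7, -0.0, 1.7]
opening: 0.0528
```

```bash
python3 -c "
from h import *
here()"
```

```text
t 15.3 nest mm [-0.8  0.4] z 43.3 jaw -89.9 tilt [0.0047 0.0002] F [ 0.7 -0.   1.7] open 52.8 q [0.01 0.15 1.88 0.   1.1  1.3 ]
```

Call:
jog_arm(deltas=[[0,0,0,0,0,-0.4,0.5],[0,0,0,0,0,-0.6,0.5],[0,0,0,0,0,-1,0.5],[0,0,0,0,0,-1.5,0.5],[0,0,0,0,0,-2,0.5],[0,0,0,0,0,-2,0.5],[0,0,0,0,0,-2,0.5],[0,0,0,0,0,-2,0.5],[0,0,0,0,0,-2,0.5],[0,0,0,0,0,-1.5,0.5],[0,0,0,0,0,-1,0.5],[0,0,0,0,0,0,0.5]])

```text
t: 16.3
tool_pos: [0.5674, 0.0822, 0.2048]
tool_rot: [3.109, 0.446, 0.009]
contact_force: [0.4, -0.1, -3.2]
opening: 0.0526
```

```bash
python3 - <<'E'
from h import *
here()
J,D2=grab("side","side7");I,D=grab("top","top7")
A=cv2.resize(J[95:215,200:300],(433,520),interpolation=cv2.INTER_CUBIC);B=cv2.resize(I[150:225,195:265],(360,386),interpolation=cv2.INTER_CUBIC)
B=np.vstack([B,np.zeros((134,360,3),np.uint8)])
cv2.imwrite("pics/c7.png",np.hstack([A,B])[:,:,::-1])
here()
E
```

```text
t 16.3 nest mm [-1.4  0.6] z 204.8 jaw -89.9 tilt [0.0057 0.0003] F [ 0.4 -0.1 -3.2] open 52.6 q [ 0.01 -0.04  1.79  0.    1.39  1.3 ]
t 16.4 nest mm [-2.7  1. ] z 201.5 jaw -89.9 tilt [0.001  0.0002] F [-0.4  0.3 -4.5] open 52.6 q [ 0.01 -0.04  1.79  0.    1.39  1.3 ]
```

View pics/c7.png

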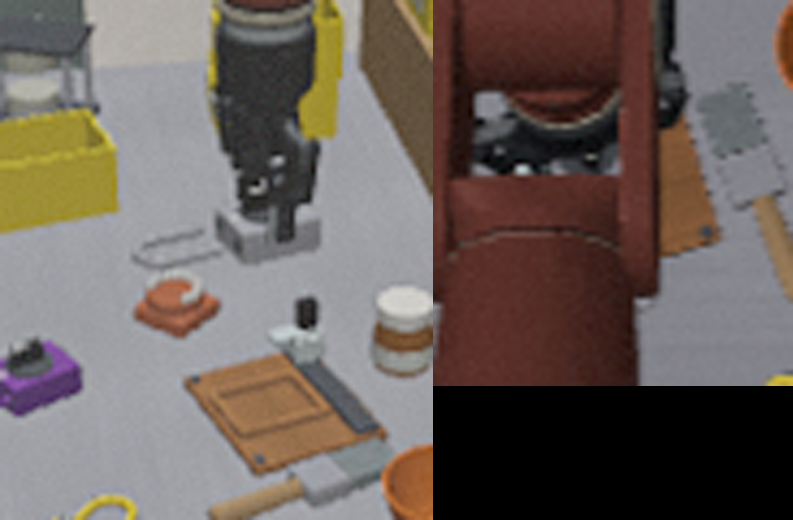

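The lock is held level with its shackle open, about 16.8 cm up by the travel. The nest pocket is empty, the keeper is at the far end, and the neighbours look untouched. I'll let it settle and hand in.

Call:
jog_arm(deltas=[[0,0,0,0,0,0,0.5],[0,0,0,0,0,0,0.5],[0,0,0,0,0,0,0.5],[0,0,0,0,0,0,0.5],[0,0,0,0,0,0,0.5],[0,0,0,0,0,0,0.5]])

```text
t: 16.9
tool_pos: [0.5666, 0.0821, 0.2019]
tool_rot: [3.11, 0.446, 0.003]
contact_force: [0.1, -0.5, -3.9]
opening: 0.0523
```

```bash
python3 - <<'E'
from h import *
here(); J,D=grab("side","side8"); P=pts("side",D)
# lock top/bottom heights and comparison of bystanders
a=np.load("side0.npz")["I"].astype(int); d=(abs(J.astype(int)-a).sum(2)>90).astype(np.uint8)
n,l,s,c=cv2.connectedComponentsWithStats(cv2.morphologyEx(d,cv2.MORPH_OPEN,np.ones((2,2),np.uint8)))
print(s[1:][s[1:,4]>12])
print(ctrl.finish_job())
E
```

```text
t 16.9 nest mm [-2.2  0.8] z 201.9 jaw -89.9 tilt [0.0019 0.0002] F [ 0.1 -0.5 -3.9] open 52.3 q [ 0.01 -0.04  1.79  0.    1.39  1.3 ]
[[   0    0   43  137 2840]
 [  17    0   21   27  107]
 [  41    0   12   27  129]
 [  43    0   75  180 4062]
 [ 109    3    6    3   14]
 [ 127    8   21   12   73]
 [ 143    9    8    4   22]
 [ 152   11   20   17  239]
 [ 172   15    9   15  112]
 [  98   35   62   27  755]
 [ 217   47   63  111 3535]
 [ 160   49   12    3   30]
 [ 159   57   58   34  659]
 [   4  136   85   52 1333]
 [ 252  165   28   25  278]
 [  89  166   10   16   93]
 [  85  184   11    8   28]]
the job is handed in; nothing more can be done
None
```

The job is handed in at about 17 s of robot time, with the lock still held up in the gripper; no verdict was reported.

- **Keeper:** I slid it along its track until it pushed back with about 12 N at the stop. It is left open.
- **Dial:** I turned it 120° clockwise (four notches). A picture then showed the pointer facing the white mark.
- **Shackle:** I pulled it out about 23 mm by arm travel, until it met its stop at about 12 N. The later pictures show it still open.
- **Lift:** I gripped the body across its 54 mm width at 60 N and raised it about 16 cm. Its underside should be about 17 cm above the bench, worked out from the arm's travel and not measured on the lock itself.

**Last checks:** The tool was tilted about 0.002 rad and the gripper read 52 mm open on the body. The weight read about 4 N. Comparing the first and last side pictures showed changes only at the arm, the keeper and nest, and the lifted lock; none of the other things on the bench appeared to have moved.

**What disagreed:**
- The side camera put the nest about 7 mm off the top camera's position in y. I used the top camera, and the low contact forces when gripping agreed with it.
- The keeper's stop read about 52 mm in my nest frame where 50 mm was expected, a 1–2 mm offset.
- In the last top view the arm hid the lock, so the final check of the lock rests on the side view only.

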